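# Clamp a filter cartridge into its bracket at the water purifier

## Robot

A 7-joint arm with a two-finger parallel gripper is mounted at the origin on the work surface. World frame = base frame: x ahead of the robot, y to its left, z up, the work surface at z = 0. Lengths are in mm, angles in rad, forces in N, time in s.
With the tool pointing down it reaches from about 400 to 875 mm from the base axis. Payload 19.3 kg.
Tool frame: the origin (TCP) lies at the very end of the fingers, on their centre line; the grasp point (between the pads) lies 19 mm behind it (grip_point_offset is the z of the grasp point in the tool frame, in mm); z points along the fingers, y is the line along which they close (so a half turn about z gives the same grasp; the last joint's range is limited). The gripper opens to 85 mm and grips with 20 to 120 N. Pads are 22 mm wide; open, the fingers measure 114 mm over their backs; the gripper's body (76 mm by 85 mm) begins 54 mm behind the grasp point. The pads swing forward as they close: fully open they stand 13 mm farther back than shut.
Start: joints at [1.038, 0.521, -0.036, 1.599, 0.021, 1.021, -0.113], TCP at [279.007, -559.258, 231.291] pointing down, gripper open.
Joint ranges: [-2.91, 2.91], [-0.3, 2.13], [-1.5, 1.42], [0.17, 2.43], [-1.26, 4.41], [0.16, 1.93], [-2.52, 2.52]. Speed limits (rad/s): [1.89, 1.89, 2.39, 2.39, 3.01, 3.01, 3.01].

## Interface

Orientations are given as a 3x3 rotation matrix whose columns are the frame's x, y, z axes.
In Python, from workcell import movep, movel, goto_joints, open_gripper, clamp, wait, inverse_kinematics, read_state, camera, PlanningError, finish_job, grip_point_offset gives the robot as it stands. Calls block until the motion is done:
- movep(position, orientation): joint-space move of the TCP to a pose.
- movel(position, frame=None, max_speed=150, guard=None): straight line of the TCP; frame=None keeps the orientation; max_speed is the mean speed in mm/s. With guard (N) it stops when the force on the tool has changed by that much, and returns True; else False.
- goto_joints(angles): joint-space move.
- open_gripper() and clamp(): open the fingers fully, or close them until they stop; the grip force is fixed at half the most.
- wait(seconds).
- inverse_kinematics(position, orientation): joint angles nearest the present ones, or None.
- read_state(): the state.
- camera(name): name is "side" or "top"; returns a dict with "image" (400x640x3 uint8, blue, green, red), "range_z" (400x640 float32, mm along the optical axis (not along the pixel's ray), 0 where there is no reading), "fx", "fy", "cx", "cy" (pixels), "cam_to_world" (4x4, takes a point from camera to world coordinates). Camera axes: x right, y up, looking along -z (the intrinsics and any distortion apply to the point x, -y, -z); pixel columns grow to the right and rows downward; lengths in mm; the calibration is good to about 2 mm. A picture is of the moment at which its call begins.
A pose or a line that the arm cannot do raises PlanningError and nothing moves.
- finish_job(): hands the job in; it is judged then, once.
The state is a dict: "time": time; "qpos": joint angles; "qvel": joint speeds; "joint_efforts": joint torques, N m; "eef_pos": TCP position; "tool_rot": TCP orientation; "ft_force": force on the tool from outside, world axes, zero at the start; "torque": the same for the moment, N m; "finger_gap": finger opening in mm; "gripper_force": force on a finger pad.
Only numpy, scipy, OpenCV 4.12 (cv2) and the standard library are available. Lean on these libraries where they do the work, as an engineer would, in place of code of your own. Each camera call takes 0.05 s, during which the arm holds its last target. There are 200 camera calls.

## Task

Fit the long white filter cartridge, the one with a pipe stub at each end, into the clamp bracket: lift the sprung clamp bar by its black knob, turn it aside and leave it lying on its rest block, then lay the cartridge down in the two V saddles without dropping it, swing the bar back square across it and lower it so that it presses on the cartridge. Leave the short cartridge, the bottle and the beaker where they stand.

Things in the scene. Friction and masses are not known exactly. Their poses are not given: they have to be found in the camera images.
- bracket: Clamp bracket fixed to the bench, white base plate 200 x 190 x 12 mm. Origin on the bench below the cradle's middle; x along the cradle (as the cartridge is to lie), y towards the steel post, z up. Two grey 90 degree V saddles, 14 mm thick, stand across x at -45 and +45 mm (76 mm free between them); V mouths 64 mm wide, 47 mm above the bench.
- seat (a point): Where the cartridge's centre is when it lies in both saddles: 46 mm above the bench over the bracket's origin, axes as the bracket's. The cartridge may lie either way round, end flanges outside the saddles, with 13 mm of end play each way.
- post (a point): Foot, at bench level, of the steel post (16 mm diameter, 150 mm high) about whose upright axis the clamp bar turns: 100 mm from the bracket's origin along its y. Axes as the bracket's.
- rest (a point): Middle of the top of the grey rest block on which the bar lies when aside: 82 mm above the bench, at bracket x = -60, y = 100 mm. The block is 20 mm in x by 60 mm in y. Axes as the bracket's.
- clamp_turn (a joint): Turn of the clamp bar about the post, rad. 0: it points from the post across the cradle (bracket -y). Grows clockwise from above; at 1.57 it points to bracket -x, over the rest block; stop at 1.85. Light friction, no spring. With the bar low the saddles stop it at about 0.35. Lifted over 0.046 it passes over the rest block, and lies on it at any turn above 1.1.
- clamp_lift (a joint): Height of the bar above its lowest position, m, 0 to 0.075. A spring (3 N at 0, 7 N at the top) and the bar's weight, 1.3 N, pull it down. 0: nothing under it. 0.046: lying on the rest block. 0.032: pressing on the seated cartridge. Aluminium bar 16 mm wide, 14 mm thick, reaching 120 mm from the post's axis; at 0 its underside is 36 mm above the bench.
- clamp_knob (a point): Grip point on the axis of the black round upright knob on the clamp bar, 100 mm from the post's axis, over the cradle's middle at turn 0; 72 mm above the bench with the bar at its lowest. Knob 24 mm in diameter, 40 mm tall: from 22 mm below this point (the bar's top) to 18 mm above. Moves and turns with the bar.
- cartridge: The long white plastic filter cartridge, 110 to 225 g, lying on the bench: smooth barrel 44 mm in diameter, 130 mm long, then at each end a hexagonal flange (48 mm across flats, 10 mm thick) and a pipe stub 14 mm in diameter, 16 mm long; 182 mm overall. Origin at its centre on the axis (24 mm above the bench), x along the axis.
- short_cartridge: Bystander: a similar white cartridge, but only 80 mm long, without pipe stubs. Origin at its centre, x along the axis, 48 mm across flats.
- bottle: Bystander: white plastic bottle standing, 64 mm in diameter, 140 mm tall, origin at the centre of its underside.
- beaker: Bystander: clear plastic beaker standing, 76 mm in diameter, 90 mm tall, origin at the centre of its underside.
Mind the look-alikes: they are no part of the job. Leave any orange or purple look-alike of the cartridge alone.

How it is judged (in metres and radians):
On the way, in this order (a step that is already met when the one before it is completed fails the run):
1. the clamp bar has been lifted, turned aside by more than 1.0 rad and left lying on its rest block, released (value of joint clamp_turn above 1 rad and value of joint clamp_lift between 0.04 and 0.052 m and contact force between the fingers and anything else below 0.2 N), for 0.2 s.
2. the long cartridge lies in both saddles, released, with the bar still aside on its rest (all of step 1 and x of cartridge in the frame of seat between -0.018 and 0.018 m and y of cartridge in the frame of seat between -0.01 and 0.01 m and z of cartridge in the frame of seat between -0.008 and 0.008 m and angle between the x axis of cartridge and the x axis of seat, either way round below 0.17 rad and linear speed of cartridge below 0.03 m/s), for 0.2 s.
At the end, for the whole second after the job is handed in: The long cartridge lies at rest in both saddles (centre within 18 mm along and 10 mm across the cradle and 8 mm in height of its place, axis within 10 degrees of the cradle's), the clamp bar is square across it within 0.2 rad and down on it (lift 0.026 to 0.038 m), and the gripper touches nothing (x of cartridge in the frame of seat between -0.018 and 0.018 m and y of cartridge in the frame of seat between -0.01 and 0.01 m and z of cartridge in the frame of seat between -0.008 and 0.008 m and angle between the x axis of cartridge and the x axis of seat, either way round below 0.17 rad and linear speed of cartridge below 0.03 m/s and value of joint clamp_turn below 0.2 rad and value of joint clamp_lift between 0.026 and 0.038 m and contact force between the fingers and anything else below 0.2 N).
It fails at once if a bystander (short cartridge, bottle or beaker) is moved by more than 30 mm (distance of any of short_cartridge, bottle, beaker from where it was at the start of the episode above 0.03 m).
It fails at once if the cartridge is dropped: it moves faster than 0.7 m/s while the fingers do not hold it (linear speed of cartridge above 0.7 m/s and contact force between the fingers and cartridge below 0.1 N).
It also fails if it takes over 69 s, if anything falls off the work surface, if the arm or the gripper's body presses on something with over 40 N, if the wrist force passes 120 N, or if a joint passes its speed limit or range.

## Working session

There is one attempt and no reset: what is moved stays moved. The work goes in short steps, each a Python script; the robot and the scene stay as the last script left them, time stands still between calls to the robot, and variables do not carry over. Pictures are saved under pics/ and viewed, at most 10 in all, crops included, and the job is handed in when it is done.

```bash
ls; mkdir -p pics; python3 - <<'E'
from workcell import *
import cv2,numpy as np,pickle
d={n:camera(n) for n in("top","side")}
pickle.dump(d,open("c0.pkl","wb"))
for n in d:
    cv2.imwrite(f"pics/{n}0.png",d[n]["image"]);c=d[n]
    print(n,c["fx"],c["fy"],c["cx"],c["cy"],np.round(c["cam_to_world"],3).tolist(),[k for k in c],(c["range_z"]>0).mean())
print(grip_point_offset,read_state()["time"],np.round(read_state()["tool_rot"],3).tolist())
E
```

```text
pics
top 438.56350066878053 438.56350066878053 318.42618741546795 204.02186788817082 [[0.002, 0.982, -0.19, 379.293], [-0.999, 0.008, 0.031, -63.935], [0.032, 0.19, 0.981, 1183.31], [0.0, 0.0, 0.0, 1.0]] ['image', 'range_z', 'fx', 'fy', 'cx', 'cy', 'cam_to_world'] 0.9959921875
side 470.3066170716656 470.3066170716656 321.5104883296932 197.87327323735406 [[-0.882, 0.265, -0.389, 157.837], [-0.471, -0.53, 0.706, 700.965], [-0.019, 0.806, 0.592, 721.555], [0.0, 0.0, 0.0, 1.0]] ['image', 'range_z', 'fx', 'fy', 'cx', 'cy', 'cam_to_world'] 0.99601953125
-18.700000000000003 0.1 [[0.895, 0.446, -0.001], [0.446, -0.895, 0.001], [-0.0, -0.001, -1.0]]
```

View pics/top0.png

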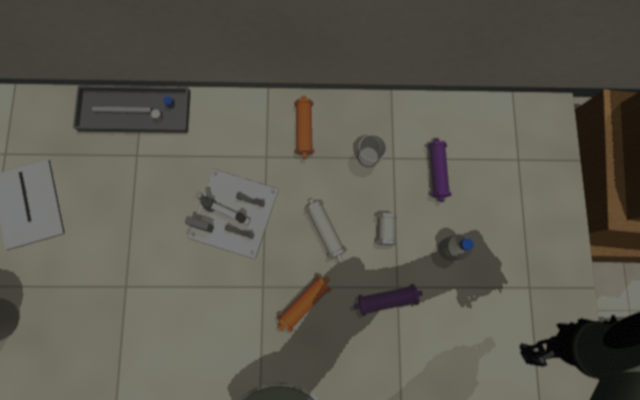

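View pics/side0.png

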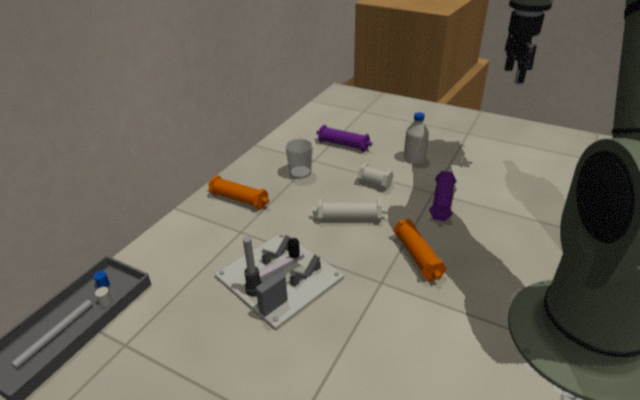

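Candidates, by top-view pixel: long white (325,228), short white (386,228), orange (304,127) and (303,303), purple (439,169) and (388,299). By the description it is the long white one with stubs at (325,228). The bracket is at (233,213), with the knob near (242,216), the post near (208,203) and the rest block near (200,223).

```bash
cat > h.py <<'E'
import numpy as np,cv2
def cloud(c):
    v,u=np.mgrid[:400,:640];z=c["range_z"].astype(float)
    p=np.stack([(u-c["cx"])/c["fx"]*z,-(v-c["cy"])/c["fy"]*z,-z,np.ones_like(z)],-1)
    return (p@np.array(c["cam_to_world"]).T)[...,:3]
def ray(c,u,v,h):
    M=np.array(c["cam_to_world"]);d=M[:3,:3]@[(u-c["cx"])/c["fx"],-(v-c["cy"])/c["fy"],-1]
    return M[:3,3]+d*(h-M[2,3])/d[2]
E
python3 - <<'E'
import pickle
from h import *
d=pickle.load(open("c0.pkl","rb"));c=d["top"];P=cloud(c);im=c["image"]
cv2.imwrite("pics/crop.png",cv2.convertScaleAbs(cv2.resize(im[150:270,170:410],None,fx=3.3,fy=3.3,interpolation=cv2.INTER_CUBIC),alpha=1.5))
print("bench z",np.median(P[255:275,240:270,2]), np.median(P[170:180,300:330,2]))
def rect(pts): 
    r=cv2.minAreaRect(pts[:,:2].astype(np.float32)); return r,np.round(cv2.boxPoints(r)).tolist()
def sub(P,u0,u1,v0,v1,lo,hi):
    Q=P[v0:v1,u0:u1].reshape(-1,3);return Q[(Q[:,2]>lo)&(Q[:,2]<hi)]
for n in("top","side"):
    P=cloud(d[n]);X=P.reshape(-1,3)
    ref=cloud(c)[228,325]
    m=(np.hypot(*(X[:,:2]-ref[:2]).T)<110)&(X[:,2]>8)&(X[:,2]<70)
    M=(m.reshape(400,640)&(d[n]["image"].astype(int).max(2)-d[n]["image"].min(2)<60)).astype(np.uint8)
    _,L=cv2.connectedComponents(M);k=np.bincount(L[L>0]).argmax();Q=P[L==k]
    print(n,"cart",rect(Q),Q[:,2].max(),len(Q))
    ref=cloud(c)[213,233]
    m=(np.hypot(*(X[:,:2]-ref[:2]).T)<170)&(X[:,2]>5)&(X[:,2]<180);M=m.reshape(400,640).astype(np.uint8)
    _,L=cv2.connectedComponents(M);k=np.bincount(L[L>0]).argmax();Q=P[L==k]
    lo=Q[Q[:,2]<17]
    print(n,"plate",rect(lo),len(lo), rect(Q[Q[:,2]<30]))
    for a,b in((35,52),(52,75),(75,86),(86,110),(110,180)):
        s=Q[(Q[:,2]>a)&(Q[:,2]<b)]
        if len(s):print(a,b,len(s),np.round(s.mean(0)),np.round(s.min(0)),np.round(s.max(0)))
E
```

```text
bench z -1.1112515312304367 -1.0764198826096845
top cart (((534.1295776367188, -118.30290985107422), (181.25955200195312, 54.757022857666016), 26.142637252807617), [[441.0, -134.0], [465.0, -183.0], [628.0, -103.0], [603.0, -54.0]]) 51.087291467872774 1028
top plate (((581.2526245117188, 133.56004333496094), (202.59495544433594, 200.2490234375), 73.18699645996094), [[456.0, 66.0], [648.0, 8.0], [706.0, 202.0], [515.0, 259.0]]) 4151 (((581.2526245117188, 133.56004333496094), (202.59495544433594, 200.2490234375), 73.18699645996094), [[456.0, 66.0], [648.0, 8.0], [706.0, 202.0], [515.0, 259.0]])
35 52 350 [571. 126.  45.] [511.  47.  35.] [628. 234.  52.]
52 75 127 [574. 174.  64.] [524.  85.  52.] [612. 236.  75.]
75 86 217 [545. 198.  80.] [526.  89.  75.] [603. 238.  86.]
86 110 76 [566. 120.  91.] [546.  91.  86.] [604. 193. 110.]
110 180 64 [597. 189. 139.] [591. 184. 111.] [607. 200. 153.]
side cart (((529.8597412109375, -110.77435302734375), (180.6853485107422, 43.94795608520508), 26.04329490661621), [[439.0, -131.0], [458.0, -170.0], [621.0, -91.0], [601.0, -51.0]]) 51.922285621885976 1239
side plate (((578.7978515625, 131.64256286621094), (191.19683837890625, 202.136962890625), 72.9193344116211), [[454.0, 70.0], [647.0, 11.0], [703.0, 193.0], [510.0, 253.0]]) 3790 (((578.7978515625, 131.64256286621094), (191.19683837890625, 202.136962890625), 72.9193344116211), [[454.0, 70.0], [647.0, 11.0], [703.0, 193.0], [510.0, 253.0]])
35 52 850 [562. 152.  45.] [509.  51.  35.] [630. 242.  52.]
52 75 565 [558. 191.  63.] [523.  90.  52.] [613. 242.  75.]
75 86 394 [546. 200.  81.] [524.  93.  75.] [605. 242.  86.]
86 110 159 [575. 149.  94.] [545.  89.  86.] [605. 202. 110.]
110 180 174 [595. 196. 135.] [590. 185. 110.] [606. 202. 153.]
```

View pics/crop.png

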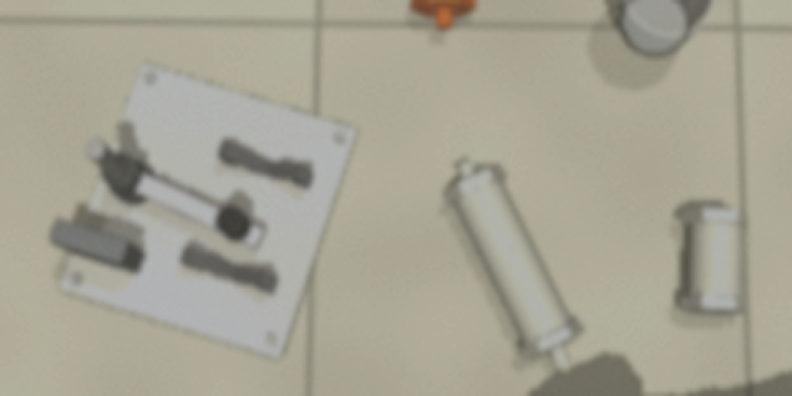

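The crop confirms it: the long white cartridge has stubs at both ends (crop 462,165 and 562,358). The short one at (710,258) has none. The bar lies across the saddles, with its knob at (235,222) and the post at (122,172).

```bash
cat >> h.py <<'E'
def est(d,verbose=True):
    X=np.concatenate([cloud(d[n]).reshape(-1,3) for n in d]);out={}
    for n in d:
        X=cloud(d[n]).reshape(-1,3)
        f=lambda c,r,lo,hi:X[(np.hypot(X[:,0]-c[0],X[:,1]-c[1])<r)&(X[:,2]>lo)&(X[:,2]<hi)]
        def cap(Q):
            r=cv2.minAreaRect(Q[:,:2].astype(np.float32));return len(Q),np.round(r[0],1),np.round(r[1],1),round(r[2],1),np.round(Q.mean(0),1)
        print(n,"post",cap(f((598,193),20,145,160)))
        print(n,"knob",cap(f((560,97),35,84,95)))
        print(n,"rest",cap(f((545,200),42,78,86)))
        print(n,"sadA",cap(f((608,70),55,38,50)),"sadB",cap(f((520,97),50,38,50)))
        Q=f((532,-114),70,40,54);mean=Q.mean(0);_,_,v=np.linalg.svd(Q-mean);print(n,"cart ridge",mean.round(1),v[0].round(3),cap(Q))
E
python3 - <<'E'
import pickle
from h import *
d=pickle.load(open("c0.pkl","rb"));est(d)
# dark knob in colour, top-view of knob and post caps
for n in d:
    im=d[n]["image"];P=cloud(d[n]);g=im.max(2)
    m=(g<45)&(np.hypot(P[...,0]-575,P[...,1]-125)<130)&(P[...,2]>5)
    k,L,s,ce=cv2.connectedComponentsWithStats(m.astype(np.uint8))
    for i in range(1,k):
        if s[i,4]>15:print(n,s[i],ce[i].round(1),ray(d[n],*ce[i],72).round(1),P[L==i].mean(0).round())
from workcell import inverse_kinematics as ik
print(P.shape)
E
```

```text
top post (35, array([599.2, 191.8]), array([15.6, 13.3]), 46.1, array([598.9, 191.1, 148.2]))
top knob (67, array([557. , 100.3]), array([20.7, 22. ]), 78.7, array([556.8, 100.5,  88.4]))
top rest (157, array([541.7, 208.5]), array([60.8, 19.4]), 73.3, array([541.3, 208.1,  81. ]))
top sadA (64, array([589.5,  89.4]), array([73.9, 61.8]), 72.4, array([606.4,  80.6,  42.8])) sadB (81, array([541.2, 103.4]), array([72.9, 44.6]), 73.1, array([535.8, 104.2,  44.3]))
top cart ridge [ 533.4 -118.2   44. ] [-0.897 -0.443 -0.002] (551, array([ 533.8, -117.6]), array([138.4,  35.9]), 27.1, array([ 533.4, -118.2,   44. ]))
side post (53, array([597.1, 193.1]), array([13.5, 15.4]), 17.6, array([596.7, 194.8, 149.8]))
side knob (89, array([555.7, 103.2]), array([20.5, 22.3]), 31.9, array([554.8, 104.5,  89.6]))
side rest (274, array([540.2, 211.7]), array([58.5, 21.1]), 73.6, array([539.9, 212.7,  82.1]))
side sadA (76, array([608. ,  85.8]), array([61.6, 63.8]), 18.6, array([611.3,  86.9,  43.6])) sadB (162, array([541.6, 104.8]), array([70.8, 50.3]), 71.6, array([537. , 107.5,  43.9]))
side cart ridge [ 530.4 -112.3   44.8] [-0.895 -0.447 -0.003] (476, array([ 531.7, -112.2]), array([138.6,  33.9]), 26.7, array([ 530.4, -112.3,   44.8]))
top [237 214   8   8  42] [240.1 217.3] [558.1 100.9  72. ] [555.  98.  88.]
side [287 239  12  19 184] [292.9 247.7] [556.4 104.2  72. ] [554. 108.  76.]
side [246 274  17  36 262] [252.9 286.2] [568.5 229.4  72. ] [587. 209.  44.]
(400, 640, 3)
```

```bash
cat >> h.py <<'E'
BX=np.array([.9559,-.2937]);BY=np.array([.2937,.9559]);POST=np.array([598.2,192.4]);ORG=POST-100*BY
CART=np.array([532.2,-115.]);CYAW=np.radians(26.4)
KZ=54. # TCP z for knob at lift 0
def R(a):
    c,s=np.cos(a),np.sin(a);return np.array([[c,s,0],[s,-c,0],[0,0,-1.]])
def knob(t,lift,dz=0):
    phi=np.radians(-107.08)-t
    p=POST+100*np.array([np.cos(phi),np.sin(phi)])
    return np.array([*p,KZ+lift+dz]),R(phi+np.pi)
E
python3 - <<'E'
from h import *
from workcell import *
for n,(p,r) in dict(k0=knob(.13,0),k0u=knob(.13,58,60),k1=knob(.8,58),k2=knob(1.45,58),k2u=knob(1.45,46,80),kf=knob(0,32)).items():
    q=inverse_kinematics(p,r);print(n,p.round(),None if q is None else np.round(q,2))
for n,p,a in(("cart",[*CART,6],CYAW),("cartu",[*CART,150],CYAW),("seat",[*ORG,27],np.radians(-17.08)),("seatu",[*ORG,150],np.radians(-17.08))):
    for k in(0,np.pi):
        q=inverse_kinematics(p,R(a+k));print(n,k,None if q is None else np.round(q,2))
E
```

```text
k0 [557. 101.  54.] [-0.05  0.69 -0.33  1.87  0.35  0.64 -1.03]
k0u [557. 101. 172.] [ 0.06  0.54 -0.48  1.8   0.31  0.88 -0.99]
k1 [509. 147. 112.] [-0.1   0.56 -0.4   1.94  0.33  0.7  -1.79]
k2 [500. 210. 112.] [-0.31  0.56 -0.26  1.91  0.22  0.7  -2.46]
k2u [500. 210. 180.] [-0.22  0.48 -0.39  1.86  0.23  0.85 -2.47]
kf [569.  97.  86.] [ 0.01  0.66 -0.4   1.83  0.37  0.73 -0.89]
cart 0 [ 0.19  0.74 -0.12  1.94  0.18  0.47 -1.17]
cart 3.141592653589793 [ 0.54  0.81 -0.62  1.93  0.77  0.65  1.47]
cartu 0 [ 0.25  0.5  -0.2   1.88  0.14  0.77 -1.13]
cartu 3.141592653589793 [ 0.68  0.62 -0.8   1.86  0.56  0.91  1.64]
seat 0 [-0.28  0.73  0.01  1.86 -0.01  0.55 -2.13]
seat 3.141592653589793 [ 0.21  0.83 -0.7   1.83  0.76  0.77  0.36]
seatu 0 [-0.17  0.55 -0.15  1.8   0.11  0.8  -2.24]
seatu 3.141592653589793 [ 0.28  0.67 -0.81  1.77  0.58  0.96  0.5 ]
```

```bash
sed -i 's/R(phi+np.pi)/R(phi+np.pi+.5)/' h.py; python3 - <<'E'
from h import *
from workcell import *
import pickle
def st(m):
    s=read_state();print(m,round(s["time"],2),np.round(s["eef_pos"],1),"gap",round(s["finger_gap"],1),"F",np.round(s["ft_force"],1),"q7",round(s["qpos"][6],2),flush=True)
p,r=knob(.13,0,150);movep(p,r);st("above")
p,r=knob(.13,0);print(movel(p,r,150,guard=15));st("down")
clamp();st("grip")
p,r=knob(.13,58);movel(p,r,100);st("lift")
for t in np.linspace(.13,1.45,6)[1:]:
    p,r=knob(t,58);movel(p,r,120)
st("turned")
d={n:camera(n) for n in("top","side")};pickle.dump(d,open("c1.pkl","wb"))
a=[cv2.convertScaleAbs(cv2.resize(d[n]["image"][y:y+150,x:x+200],(400,300)),alpha=1.5) for n,x,y in(("top",130,130),("side",180,180))]
cv2.imwrite("pics/turned.png",np.hstack(a))
E
```

```text
above 2.64 [556.9 100.4 203.9] gap 85.6 F [ 0.3 -0.6  0.8] q7 -0.53
False
down 3.79 [557.2 101.5  54.8] gap 85.3 F [-0.3 -0.4 -0.3] q7 -0.67
grip 4.38 [556.7 101.3  54.1] gap 22.8 F [-0.7 -1.9  2.7] q7 -0.67
lift 5.12 [556.7 101.7 111.6] gap 22.8 F [ 4.6  4.  -6.8] q7 -0.61
turned 7.2 [500.2 210.2 111.4] gap 22.7 F [ 6.2  2.4 -7.5] q7 -1.92
```

View pics/turned.png

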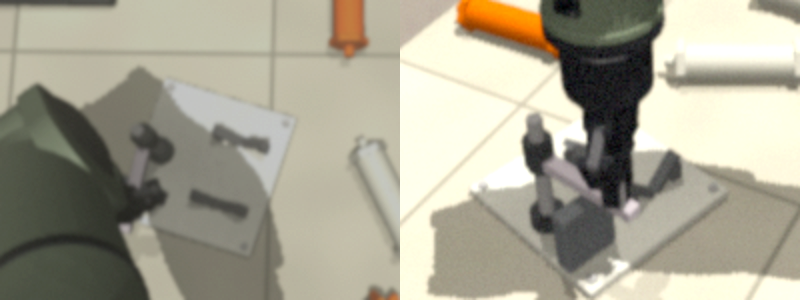

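The bar is held aside: in the top crop the fingers grip the knob at about (150,190), and the post is at (145,135). Next I lower it onto the rest block and check.

```bash
cat >> h.py <<'E'
def st(m):
    from workcell import read_state
    s=read_state();print(m,round(s["time"],2),np.round(s["eef_pos"],1),"gap",round(s["finger_gap"],1),"F",np.round(s["ft_force"],1),"q7",round(s["qpos"][6],2),flush=True)
E
python3 - <<'E'
from h import *
from workcell import *
import pickle
p,r=knob(1.45,46.5);movel(p,r,40);st("low")
open_gripper();st("open")
p,r=knob(1.45,46.5,100);movel(p,r,150);st("up")
movep([*CART,200],R(CYAW));wait(.1)
d={n:camera(n) for n in("top","side")};pickle.dump(d,open("c2.pkl","wb"))
for n in d:
    X=cloud(d[n]).reshape(-1,3);p,_=knob(1.45,46)
    Q=X[(np.hypot(*(X[:,:2]-p[:2]).T)<30)&(X[:,2]>115)&(X[:,2]<145)];print(n,p,len(Q),Q.mean(0).round(1))
a=[cv2.convertScaleAbs(cv2.resize(d[n]["image"][y:y+150,x:x+200],(400,300)),alpha=1.5) for n,x,y in(("top",150,150),("side",220,180))]
cv2.imwrite("pics/rest.png",np.hstack(a))
E
```

```text
low 7.73 [500.1 210.  100.5] gap 22.7 F [ 0.7  0.8 10.4] q7 -1.93
open 8.37 [499.7 210.  100.5] gap 85.3 F [-0.5  0.3  0.2] q7 -1.93
up 9.18 [499.4 209.8 199.8] gap 85.3 F [ 0.2 -0.9 -1. ] q7 -1.88
top [499.76775563 210.03783629 100.        ] 92 [499.8 207.2 131.6]
side [499.76775563 210.03783629 100.        ] 202 [497.2 214.4 130.1]
```

View pics/rest.png

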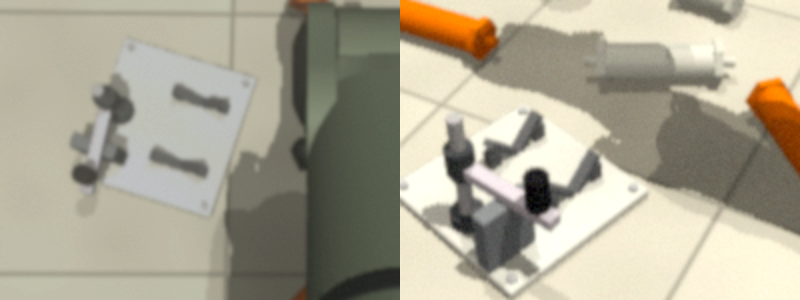

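The bar lies on the rest block, released: its knob is at side crop (537,190), top about 135 mm up. The saddles are clear. Next I grasp the cartridge, refining the cradle centre from the saddle tops at the same time.

```bash
python3 - <<'E'
from h import *
from workcell import *
import pickle
d=pickle.load(open("c2.pkl","rb"))
for n in d:
    X=cloud(d[n]).reshape(-1,3);B=np.c_[(X[:,:2]-ORG)@np.c_[BX,BY],X[:,2]]
    m=(abs(B[:,0])<62)&(abs(B[:,1])<45)&(B[:,2]>22)&(B[:,2]<52);Q=B[m]
    for s in(-1,1):
        q=Q[Q[:,0]*s>0];print(n,s,len(q),q.min(0).round(1),q.max(0).round(1),q.mean(0).round(1))
print(movel([*CART,6],R(CYAW),150,guard=15));st("down")
clamp();st("grip")
movel([*CART,36],None,80);st("lift")
movel([*CART,150],None,200);st("lift")
d={n:camera(n) for n in("top","side")};pickle.dump(d,open("c3.pkl","wb"))
cv2.imwrite("pics/held.png",cv2.convertScaleAbs(cv2.resize(d["side"]["image"][80:280,250:500],(750,600)),alpha=1.5))
E
```

```text
top -1 134 [-51.  -38.9  22.3] [-36.8  36.6  47.2] [-44.2  -0.4  35.5]
top 1 138 [ 38.6 -39.   22.2] [53.2 36.3 47.8] [45.2 -1.4 35. ]
side -1 226 [-54.3 -36.6  22. ] [-36.5  35.1  48.1] [-47.9  -7.7  33.2]
side 1 261 [ 35.5 -36.9  22.2] [53.8 39.5 48.9] [42.7  2.1 33.9]
False
down 12.07 [ 532.6 -115.1    6.7] gap 85.1 F [ 0.5  0.6 -0.5] q7 -1.19
grip 12.53 [ 532.4 -115.1    6.6] gap 42.4 F [-3.1 -0.4 11.8] q7 -1.19
lift 13.06 [ 532.3 -115.1   36.4] gap 42.6 F [ 0.2  0.4 -1.5] q7 -1.18
lift 13.78 [ 531.6 -115.   148.9] gap 42.2 F [-0.6  0.7 -1.8] q7 -1.13
```

View pics/held.png

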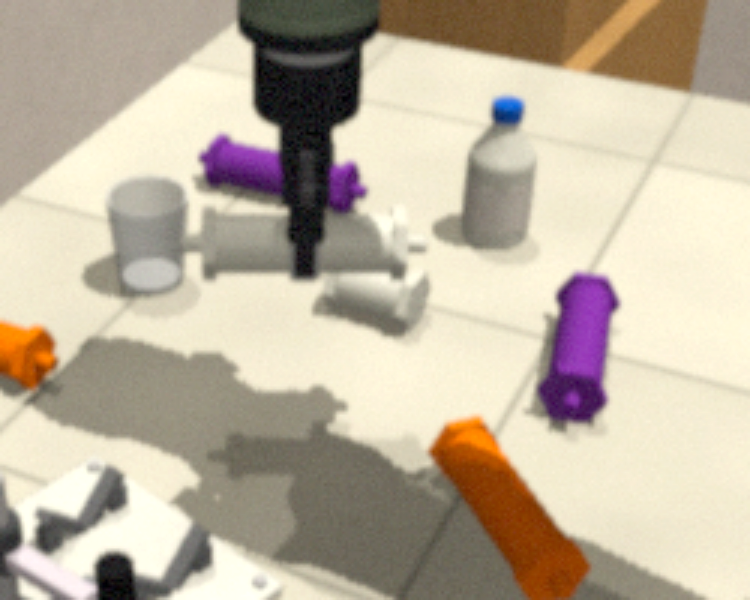

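The cartridge is held level and in the middle: flange ends at x = 205 and 408, finger at 305. Now I lay it into the saddles.

```bash
python3 - <<'E'
from h import *
from workcell import *
import pickle
S=R(np.radians(-17.08))
movel([*ORG,150],S,150);st("over")
movel([*ORG,50],None,120);st("near")
print(movel([*ORG,28],None,30,guard=8));st("seated")
open_gripper();st("open")
movel([*ORG,170],None,120);st("up")
p,r=knob(1.45,46,100);movep(p,r)
movep([480,-100,250],R(CYAW));wait(.1)
d={n:camera(n) for n in("top","side")};pickle.dump(d,open("c4.pkl","wb"))
for n in d:
    X=cloud(d[n]).reshape(-1,3);B=np.c_[(X[:,:2]-ORG)@np.c_[BX,BY],X[:,2]]
    Q=B[(abs(B[:,0])<100)&(abs(B[:,1])<35)&(B[:,2]>53)&(B[:,2]<90)];rr=cv2.minAreaRect(Q[:,:2].astype(np.float32));print(n,len(Q),np.round(rr[0],1),np.round(rr[1],1),rr[2],Q.max(0).round(1),np.percentile(Q[:,2],90))
a=[cv2.convertScaleAbs(cv2.resize(d[n]["image"][y:y+150,x:x+200],(400,300)),alpha=1.5) for n,x,y in(("top",150,150),("side",180,180))]
cv2.imwrite("pics/seated.png",np.hstack(a))
E
```

```text
over 15.46 [568.8  96.1 149.9] gap 42.6 F [-0.7  0.1 -2.6] q7 -2.15
near 16.44 [569.3  96.8  50.7] gap 42.3 F [ 0.6  0.4 -1.1] q7 -2.15
True
seated 17.11 [568.9  97.3  28.8] gap 42.4 F [1.9 2.5 1.5] q7 -2.16
open 17.61 [568.3  96.8  28.8] gap 85.6 F [-0.5  0.9 -0.8] q7 -2.16
up 18.93 [568.4  96.7 169.3] gap 85.6 F [0.2 0.4 0.8] q7 -2.15
top 945 [ 0.7 -1.3] [179.7  49.7] 0.07905267924070358 [90.5 23.7 74.5] 69.17799713193249
side 1160 [-8.1  1.2] [ 48.3 167.7] 89.8326416015625 [75.8 25.5 73.8] 69.86601512499183
```

View pics/seated.png

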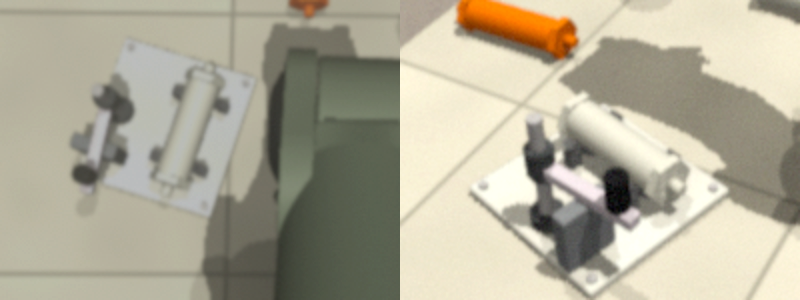

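The cartridge sits in both saddles: centre about (0.7, -1.3) mm in the bracket frame, axis within 0.1°, bar still on its rest. Now I swing the bar back.

```bash
python3 - <<'E'
from h import *
from workcell import *
import pickle
p,r=knob(1.45,46.5,110);movep(p,r)
p,r=knob(1.45,46.5);print(movel(p,r,120,guard=15));st("down")
clamp();st("grip")
p,r=knob(1.45,60);movel(p,r,60);st("lift")
for t in np.linspace(1.45,0,7)[1:]:
    p,r=knob(t,60);movel(p,r,120)
st("turned")
p,r=knob(0,33);print(movel(p,r,40,guard=12));st("low")
open_gripper();st("open")
p,r=knob(0,33,110);movel(p,r,120);st("up")
movep([480,-100,250],R(CYAW));wait(.2)
d={n:camera(n) for n in("top","side")};pickle.dump(d,open("c5.pkl","wb"))
for n in d:
    X=cloud(d[n]).reshape(-1,3);B=np.c_[(X[:,:2]-ORG)@np.c_[BX,BY],X[:,2]]
    Q=B[(np.hypot(B[:,0],B[:,1])<40)&(B[:,2]>108)&(B[:,2]<150)];print(n,"knob",len(Q),Q.mean(0).round(1),Q.max(0).round(1))
    Q=B[(abs(B[:,0])<100)&(abs(B[:,1])<35)&(B[:,2]>53)&(B[:,2]<78)];rr=cv2.minAreaRect(Q[:,:2].astype(np.float32));print(n,np.round(rr[0],1),np.round(rr[1],1),rr[2])
a=[cv2.convertScaleAbs(cv2.resize(d[n]["image"][y:y+150,x:x+200],(400,300)),alpha=1.5) for n,x,y in(("top",150,150),("side",180,180))]
cv2.imwrite("pics/final.png",np.hstack(a))
E
```

```text
False
down 23.19 [500.2 210.2 101.1] gap 85.3 F [ 0.5 -0.   0.2] q7 -1.93
grip 23.78 [499.8 210.2 100.8] gap 22.9 F [-1.   0.2  5. ] q7 -1.93
lift 24.16 [499.9 209.9 113.9] gap 22.4 F [ 4.   0.3 -8. ] q7 -1.93
turned 26.51 [568.9  96.9 113.6] gap 22.7 F [ 4.5  2.2 -7.2] q7 -0.49
True
low 27.21 [568.9  97.   86.5] gap 22.5 F [-0.5  0.5  8.7] q7 -0.51
open 27.84 [568.9  96.8  86.1] gap 85.5 F [-0.9  0.4  0.1] q7 -0.51
up 28.92 [568.5  96.7 196.3] gap 85.3 F [0.1 0.2 0.5] q7 -0.42
top knob 79 [ -1.1  -1.6 118.6] [ 10.4  11.  123.5]
top [-0.1  6. ] [180.   57.8] 0.7946022748947144
side knob 121 [ -4.7   3.3 117.5] [  8.4  13.4 123.5]
side [-6.7  5.5] [ 56.3 169.5] 89.62569427490234
```

View pics/final.png

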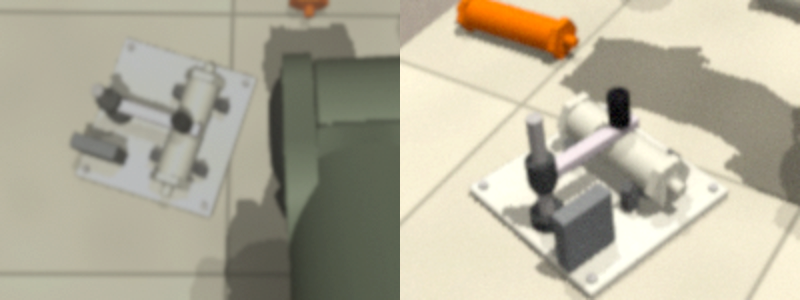

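The bar lies square across the seated cartridge: knob at about (-1,-2) mm in the bracket frame, its top at about 122 mm, so the lift is about 32 mm. The gripper is clear, so I hand in.

```bash
python3 -c "
from workcell import *
print(finish_job())"
```

```text
the job is handed in; nothing more can be done
None
```

The job is handed in at about 31 s on the robot's clock (no verdict was returned): the last pictures show the long cartridge in both saddles with the bar square across it and pressing down (lift about 32 mm), the gripper is clear, and I did not touch the short cartridge, bottle or beaker.

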